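Set the turret stop and hold a soft jaw home against the sprung plunger

ROBOT

A 7-joint arm with a two-finger parallel gripper is mounted at the origin on a cart in front of the work surface, level with it; the furniture and walls round the work are solid. World frame = base frame: x ahead of the robot, y to its left, z up, the work surface at z = 0. Lengths are in m, angles in degrees, forces in N, time in s.
With the tool pointing down it reaches from about 0.425 to 0.875 m from the base axis. Payload 4.7 kg.
Tool frame: the origin (TCP) lies on the mounting face of the last link; the fingertips stand tcp_to_tips ahead of it and the grasp point (between the pads) lies 164 mm ahead of it (tcp_to_tips is the distance from the TCP to the fingertips, in m); z points along the fingers, y is the line along which they close (so a half turn about z gives the same grasp; the last joint's range is limited). The gripper opens to 87 mm and grips with 3 to 60 N. Pads are 19 mm wide; open, the fingers measure 117 mm over their backs; the gripper's body (75 mm by 190 mm) begins 51 mm behind the grasp point.
Start: joints at [-75.854, 18.392, -4.016, 83.108, 1.295, 78.541, -3.26], TCP at [0.15, 0.632, 0.405] pointing down, gripper open.
Joint ranges: [-163.93, 163.93], [-17.29, 119.83], [-79.2, 71.16], [3.27, 140.29], [-89.18, 269.18], [5.43, 117.66], [-154.24, 154.24]. Speed limits (degrees/s): [147.25, 147.25, 180, 180, 180, 180, 180].

INTERFACE

Orientations are given as [roll, pitch, yaw] about the fixed x, y, z axes, in that order (R = Rz(yaw) Ry(pitch) Rx(roll)).
In Python, from cell import get_obs, read_camera, sign_off, tcp_to_tips gives the robot as it stands.
- The arm moves only by the tool drive_tool, never from a script. Its argument "rows" is one flat list of numbers, 7 for each row, row after row: the shift along the tool's x, y, z in m, then the turn, a rotation vector about the tool's x, y, z in rad, then the gripper command: -1 is shut, 1 is fully open, values between are in proportion. In form: [tx, ty, tz, rx, ry, rz, fingers, tx, ty, tz, rx, ry, rz, fingers, ...]. A call has 1 to 5 rows; each row shifts and turns the commanded pose from where the row before left it, along the tool's axes as they then stand; what a row does not reach is not made up. A row lasts 1/8 s, in which the tool goes at most 62.5 mm and 10.7 degrees, less where a joint would pass 70% of its speed; a pose out of reach is approached as far as the arm can. A call is refused whole if a number of a shift passes 0.0625 or a number of a turn 0.188, either way. A call with a gripper value outside its range is refused whole. The fingers move at their own pace and stop on an object; "grip_force" is the grip in N (left out, the last holds). Time passes only in rows, so rows that do not move let the fingers close. It gives the time, the measured TCP pose, the force, the opening and the grip force at its end, in the units of the state.
- get_obs(): the state, without advancing time (a new reading comes with each control period).
- read_camera(name): name is "side" or "top" or "wrist"; returns a dict with "color" (420x560x3 uint8, blue, green, red), "fov_y" (degrees; the focal length in pixels is half the picture's height over the tangent of half this angle, whatever the lens; pixels are square), "cx", "cy" (the principal point, pixels), "k1" (the pictures are not rectified: a ray, as slopes to the right and down, at radius r is drawn at 1 + k1 r^2 times it, then the intrinsics apply), "cam_to_world" (4x4, takes a point from camera to world coordinates); the wrist camera has in their place "mount" (4x4, takes a point from camera to tool coordinates, whose origin is the TCP and whose axes are the flange's). Camera axes: x right, y up, looking along -z (the intrinsics and any distortion apply to the point x, -y, -z); pixel columns grow to the right and rows downward; lengths in m; the calibration is good to about 2 mm. A picture is of the moment at which its call begins: read the wrist's pose just before it. There is no depth.
- sign_off(): hands the job in; it is judged then, once.
The state is a dict: "time_s": time; "qpos": joint angles; "joint_velocities": joint speeds; "effort": joint torques, N m; "tool_pos": TCP position; "tool_rot": TCP orientation; "force": force on the tool from outside, world axes, zero at the start; "wrist_torque": the same for the moment, N m; "grip_width": finger opening in m; "grasp_force": force on a finger pad.
Only numpy, scipy, OpenCV 4.12 (cv2) and the standard library are available. Lean on these libraries where they do the work, as an engineer would, in place of code of your own. Each camera call takes 0.05 s, during which the arm holds its last target. There are 200 camera calls.

TASK

On the stop fixture, first turn the selector knob until its pointer clicks in at the mark with three dots. Then take the lower of the two soft jaws (28 mm high), lay it flat in the fixture's channel, lengthwise between the two low rails, and slide it against the sprung plunger until its end is hard against the stop screw. Finish while still holding it pressed there, firmly but without ramming it: do not let go, and leave the taller jaw where it lies.

Things in the scene. Friction and masses are not known exactly. Their poses are not given: they have to be found in the camera images.
- stop_fixture: Steel stop fixture on the bench, 178 x 80 mm. Origin at bench level on the channel's centre line; x = pushing direction (towards the stop), z up. Base plate x -60 to +118 mm, y +-40; its top, the channel floor, is 12 mm up. Rails 6 mm above the floor, x -60 to +15, 44 mm free between them. Turret axis at x = +70, y = 0. Jaw home on the three-dot stop: jaw centre at x = +4 mm, y = 0.
- dial (a point): Centre of the fixed round dial plate over the turret, 38 mm radius, 51 mm above the bench, at x = +70 mm of the fixture, axes as the fixture's. Four marks of one, two, three and four dark dots on its -x half, 40 degrees apart, at +120, +160, +200 and +240 degrees from the x axis: looking along +x, one dot is far left and four dots far right. The selector knob stands on it.
- channel_floor (a point): Point on the channel floor's centre line, 12 mm above the bench, at x = -22 mm of the fixture: a jaw laid with its centre above it has its end 10 mm short of the plunger nose. Axes as the fixture's.
- selector (a joint): Angle of knob and turret, rad, growing counter-clockwise from above. One dot = 0, two = 0.698, three = 1.396, four = 2.094. A sprung ball clicks it into these positions (about 0.1 N m to turn it out of one), centres it over the last degrees and keeps it there. Starts at or between one and two dots.
- knob_grip (a point): On the knob's upright axis, 69 mm above the bench, half-way up its bar grip: 12 mm thick, 34 mm long, 57 to 81 mm above the bench, on a disc of 37 mm diameter; grip across the 12 mm. Its x axis runs along the bar and points as the pointer does (light nose at the disc's edge, light line on that half of the bar's top). At angle 0 it is +120 degrees from the fixture's x axis.
- stop_turret: Turret with knob and its four radial stop screws, 8 mm diameter, 33 mm above the bench, tips 24, 27, 30 and 33 mm from its axis for one to four dots. The screw of the set mark points to the fixture's -x, at the part, and is the hard stop. Origin on the turret axis at bench level; turns with the knob.
- plunger (a joint): Travel of the sprung plunger, m: 0 = out, grows as it is pushed along the fixture's +x, 0.025 at most. It pushes back with about 2 N at first and 7 N at 0.016, where the three-dot stop is met.
- plunger_nose (a point): Tip of the plunger, a 10 mm steel pin 20 mm above the bench on the channel's centre line; when out it is at x = +24 mm of the fixture.
- soft_jaw_center (a point): Centre of the soft jaw that is wanted, a loose steel block 34 x 72 x 28 mm (x, y, z; y is its length, z up), about 0.4 kg, two bolt holes through its top, the lower of the two jaws; this point is 14 mm above its underside. It lies flat on the bench. Either end may go forward.
- tall_jaw_center (a point): Centre of the other, taller jaw, 34 x 72 x 34 mm, also with two holes in its top, loose on the bench, not wanted; leave it alone.

How it is judged:
By the outcome, as a careful person would: the job done as asked, in the order asked, and still so for the second after the job is handed in, while the arm keeps its last pose, push and grip.
It also fails if it takes over 61 s, if anything falls off the work surface, if the arm or the gripper's body presses on something with over 40 N, if the wrist force passes 120 N, or if a joint passes its speed limit or range.

## Working session

There is one attempt and no reset: what is moved stays moved. The work goes in short steps, Python scripts to look and compute and a tool call to move; the robot and the scene stay as the last step left them, time stands still between calls to the robot, and variables do not carry over. Pictures are saved under pics/ and viewed, at most 10 in all, crops included, and the job is handed in when it is done.

Besides the shell and the picture viewer there is one more tool, called after "Request:" by a JSON object that holds its "name" and its "arguments", one argument or row to a line. drive_tool: Moves the arm, as the interface text tells. Its arguments: {"type":"object","properties":{"rows":{"type":"array","items":{"type":"number"}},"grip_force":{"type":"number"}},"required":["rows"]}

```bash
mkdir -p pics; ls
python3 - <<'E'
from cell import *
import cv2,numpy as np
print(get_obs(),tcp_to_tips)
for n in("top","side"):
    c=read_camera(n); cv2.imwrite(f"pics/{n}0.png",c["color"]); print({k:v for k,v in c.items() if k!="color"})
E
```

```text
pics
{'time_s': 0.0, 'qpos': array([-75.85419339,  18.43979262,  -4.01652751,  83.17694025,
         1.29633289,  78.5432937 ,  -3.25964849]), 'joint_velocities': array([ 0.00971265,  0.07236512, -0.01752588,  0.00167981,  0.02969367,
        0.0233486 , -0.04376514]), 'effort': array([-1.41976589e-04, -4.91280019e+01, -4.04051598e-01, -3.12529886e+01,
       -6.39930367e-02,  4.35029995e-02,  1.57211844e-04]), 'tool_pos': array([0.14992679, 0.63224384, 0.40363517]), 'tool_rot': array([-1.79885303e+02,  6.99009133e-03,  1.66665558e+02]), 'force': array([ 0.20435648,  0.48024436, -0.64681387]), 'wrist_torque': array([-0.01009764,  0.05112288, -0.00115558]), 'grasp_force': 0.0, 'grip_width': 0.087063463656931} 0.1822
{'fov_y': 49.89059873060017, 'cx': 282.99902578950235, 'cy': 215.17673495313682, 'k1': 0.016090142175699755, 'cam_to_world': array([[-0.01275269,  0.99564909, -0.09230524,  0.40815905],
       [-0.99972128, -0.0108615 ,  0.02096187,  0.21511073],
       [ 0.01986809,  0.09254683,  0.99551009,  0.92821521],
       [ 0.        ,  0.        ,  0.        ,  1.        ]])}
{'fov_y': 49.62660966443332, 'cx': 280.35947856397746, 'cy': 207.3448988060989, 'k1': -0.07734148864200274, 'cam_to_world': array([[-0.99482247,  0.07006813, -0.07361183,  0.45024199],
       [-0.10019148, -0.5548382 ,  0.82590329,  0.91356418],
       [ 0.01702684,  0.82900243,  0.55898574,  0.55305078],
       [ 0.        ,  0.        ,  0.        ,  1.        ]])}
```

View pics/top0.png

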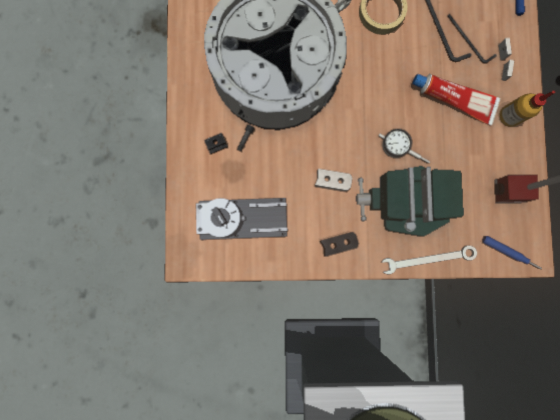

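View pics/side0.png

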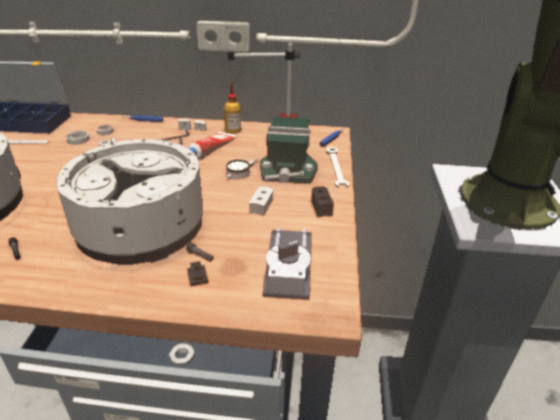

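The top view shows the fixture at about (242,218), dial at (218,217) on the left, so fixture x points to world +y. A silver jaw lies at (333,180) and a dark jaw at (340,244). In the side view the fixture is at (289,262), silver at (261,200) and dark at (322,201). I'll enlarge both views to compare the heights.

```bash
cat > h.py <<'E'
import numpy as np, cv2
from cell import *
from scipy.spatial.transform import Rotation as R
def tcpT(o):
    T=np.eye(4);T[:3,:3]=R.from_euler('xyz',o['tool_rot'],degrees=True).as_matrix();T[:3,3]=o['tool_pos'];return T
def shot(n):
    o=get_obs();c=read_camera(n)
    c['T']=tcpT(o)@c['mount'] if n=='wrist' else c['cam_to_world']
    return c
def K(c):
    f=210/np.tan(np.radians(c['fov_y']/2));return np.array([[f,0,c['cx']],[0,f,c['cy']],[0,0,1.]])
def D(c): return np.array([c['k1'],0,0,0.])
def rays(c,px):
    u=cv2.undistortPoints(np.float64(px).reshape(-1,1,2),K(c),D(c)).reshape(-1,2)
    d=np.c_[u[:,0],-u[:,1],-np.ones(len(u))]@c['T'][:3,:3].T
    return c['T'][:3,3],d
def plane(c,px,z):
    p,d=rays(c,px);return p+d*((z-p[2])/d[:,2])[:,None]
def proj(c,P):
    q=(np.atleast_2d(P)-c['T'][:3,3])@c['T'][:3,:3]*[1,-1,-1]
    return cv2.projectPoints(q,np.zeros(3),np.zeros(3),K(c),D(c))[0].reshape(-1,2)
def tri(c1,p1,c2,p2):
    o1,d1=rays(c1,p1);o2,d2=rays(c2,p2);out=[]
    for a,b in zip(d1,d2):
        s=np.linalg.lstsq(np.c_[a,-b],o2-o1,rcond=None)[0]
        A,B=o1+a*s[0],o2+b*s[1];out.append(np.r_[(A+B)/2,np.linalg.norm(A-B)])
    return np.array(out)
E
python3 - <<'E'
import cv2,numpy as np
t=cv2.imread('pics/top0.png');s=cv2.imread('pics/side0.png')
a=cv2.resize(t[155:275,185:385],None,fx=4,fy=4,interpolation=cv2.INTER_CUBIC)[:,:]
b=cv2.resize(s[180:300,225:345],None,fx=5,fy=5,interpolation=cv2.INTER_CUBIC)
cv2.imwrite('pics/tc.png',a);cv2.imwrite('pics/sc.png',b)
E
```

```text
(no output)
```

View pics/tc.png

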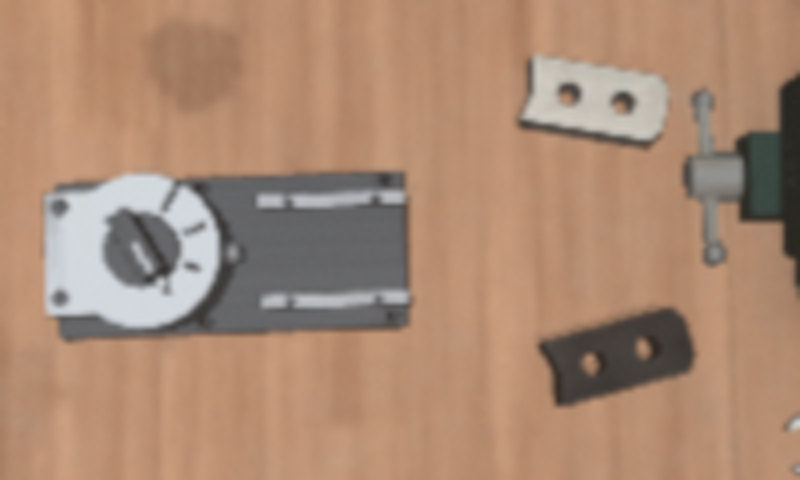

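View pics/sc.png

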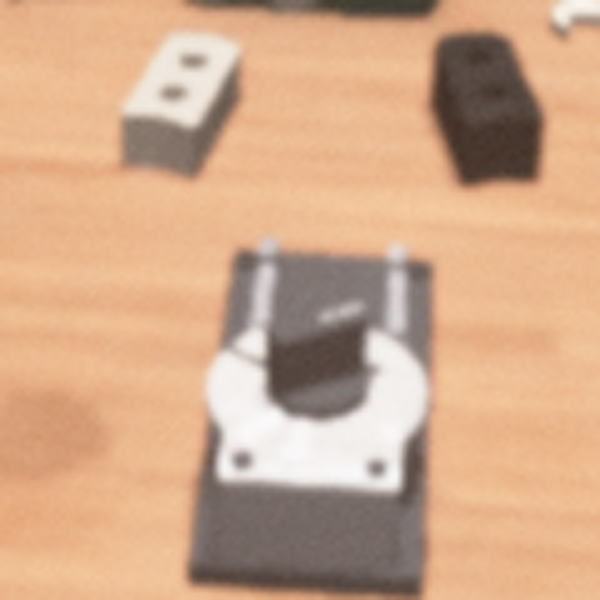

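Enlarged top crop: dial centre at about (141,250) and the knob's light line on its lower-right half, near four o'clock, pointer nose at about (163,280). Holes are at silver (569,94),(622,102) and dark (593,362),(647,348). Side crop: holes at silver (173,93),(193,61) and dark (491,93),(481,58), and the dark front face looks taller. Triangulating.

Run:
```python
from h import *
np.set_printoptions(precision=4,suppress=True)
t=shot('top');s=shot('side')
tp=lambda a:(np.array(a,float)+.5)/4-.5+[185,155]
sp=lambda a:(np.array(a,float)+.5)/5-.5+[225,180]
print(tri(t,tp([(569,94),(622,102),(593,362),(647,348)]),s,sp([(173,93),(193,61),(491,93),(481,58)])))
# silver/dark side vertical near edges: base on bench, then height of the top corner above the same xy
for n,b,tt in (('silv L',(124,163),(122,117)),('silv R',(191,176),(195,126)),('dark R',(535,180),(541,125))):
    B=plane(s,sp([b]),0)[0]; o,d=rays(s,sp([tt])); k=(B[1]-o[1])/d[0,1]; print(n,B,'h',(o+d[0]*k)[2],(o+d[0]*k)[0])
# dial circle
im=t['color'];g=cv2.cvtColor(im,cv2.COLOR_BGR2GRAY)
print('dial',plane(t,tp([(141,250)]),.051),'knob top line',plane(t,tp([(138,240),(155,275)]),.081),'nose',plane(t,tp([(166,290)]),.057))
fx=tp([(405,173),(407,327),(66,338),(62,185)]);print('base corners z12',plane(t,fx,.012))
rl=tp([(258,201),(406,198),(261,302),(408,297)]);print('rails',plane(t,rl,.018))
dots=tp([(172,194),(195,229),(192,267),(167,290)]);print('marks',plane(t,dots,.051))
for nm,c4 in(('silver',[(535,57),(667,75),(655,137),(523,122)]),('dark',[(542,343),(675,310),(692,362),(560,402)])):
    for z in(.028,.034):
        q=plane(t,tp(c4),z);print(nm,z,q.mean(0))
```

```text
[[0.5671 0.1063 0.0262 0.0018]
 [0.5624 0.0794 0.0261 0.001 ]
 [0.4317 0.0979 0.032  0.0024]
 [0.4375 0.071  0.0324 0.0008]]
silv L [0.587  0.1232 0.    ] h 0.023575158981267164 0.5873437187223356
silv R [0.5573 0.1293 0.    ] h 0.02568003971391053 0.5554521205630127
dark R [0.4116 0.114  0.    ] h 0.028174201617939598 0.4113125670078858
dial [[0.487  0.3195 0.051 ]] knob top line [[0.4891 0.3173 0.081 ]
 [0.4725 0.3094 0.081 ]] nose [[0.467  0.3067 0.057 ]]
base corners z12 [[0.5286 0.1895 0.012 ]
 [0.4498 0.1895 0.012 ]
 [0.4463 0.3619 0.012 ]
 [0.5242 0.3642 0.012 ]]
rails [[0.5143 0.2643 0.018 ]
 [0.515  0.1893 0.018 ]
 [0.463  0.2631 0.018 ]
 [0.4647 0.189  0.018 ]]
marks [[0.5143 0.3044 0.051 ]
 [0.497  0.2933 0.051 ]
 [0.4785 0.2948 0.051 ]
 [0.4674 0.3069 0.051 ]]
silver 0.028 [0.5639 0.0933 0.028 ]
silver 0.034 [0.5628 0.0942 0.034 ]
dark 0.028 [0.4343 0.0852 0.028 ]
dark 0.034 [0.4341 0.086  0.034 ]
```

The silver jaw is the lower one: its top triangulates to 26 mm and the dark one's to 32, so both read 2 mm low. Fixture yaw is about 91.2°, its origin about (0.488,0.2495) and the turret about (0.4865,0.3195). The pointer is near one dot. I'll move over the knob for a wrist view.

Request:
{"name": "drive_tool", "arguments": {
  "rows": [-0.04, -0.0227, 0.0074, 0, 0, 0, 1, -0.04, -0.0227, 0.0074, 0, 0, 0, 1, -0.04, -0.0227, 0.0074, 0, 0, 0, 1, -0.04, -0.0227, 0.0074, 0, 0, 0, 1, -0.04, -0.0227, 0.0074, 0, 0, 0, 1]
}}

```text
time_s: 0.82
tool_pos: [0.3194, 0.4747, 0.3675]
tool_rot: [180.0, 0.0, 166.7]
force: [0.8, 0.8, -1.3]
grip_width: 0.0868
grasp_force: 0.0
```

Request:
{"name": "drive_tool", "arguments": {
  "rows": [-0.04, -0.0227, 0.0074, 0, 0, 0, 1, -0.04, -0.0227, 0.0074, 0, 0, 0, 1, -0.04, -0.0227, 0.0074, 0, 0, 0, 1, -0.04, -0.0227, 0.0074, 0, 0, 0, 1, -0.04, -0.0227, 0.0074, 0, 0, 0, 1]
}}

```text
time_s: 1.45
tool_pos: [0.4877, 0.3182, 0.3305]
tool_rot: [180.0, 0.0, 166.7]
force: [-0.4, 0.7, -0.4]
grip_width: 0.0868
grasp_force: 0.0
```

Request:
{"name": "drive_tool", "arguments": {
  "rows": [0, 0, 0, 0, 0, 0.182, 1, 0, 0, 0, 0, 0, 0.182, 1, 0, 0, 0, 0, 0, 0.182, 1, 0, 0, 0, 0, 0, 0.182, 1, 0, 0, 0, 0, 0, 0.182, 1]
}}

```text
time_s: 2.08
tool_pos: [0.4867, 0.3193, 0.3306]
tool_rot: [-180.0, 0.0, 114.2]
force: [-0.2, 0.9, 0.6]
grip_width: 0.0872
grasp_force: 0.0
```

Request:
{"name": "drive_tool", "arguments": {
  "rows": [0, 0, 0, 0, 0, 0.182, 1, 0, 0, 0, 0, 0, 0.182, 1, 0, 0, 0, 0, 0, 0.182, 1, 0, 0, 0, 0, 0, 0.182, 1, 0, 0, 0, 0, 0, 0.182, 1]
}}

```text
time_s: 2.7
tool_pos: [0.4867, 0.3193, 0.3306]
tool_rot: [-180.0, 0.0, 62.0]
force: [0.7, 0.8, 0.1]
grip_width: 0.087
grasp_force: 0.0
```

Request:
{"name": "drive_tool", "arguments": {
  "rows": [0, 0, 0, 0, 0, 0.182, 1, 0, 0, 0, 0, 0, 0.182, 1, 0, 0, 0, 0, 0, 0.182, 1, 0, 0, 0, 0, 0, 0, 1]
}}

```text
time_s: 3.2
tool_pos: [0.4867, 0.3194, 0.3306]
tool_rot: [180.0, 0.0, 31.2]
force: [-0.4, 0.5, -0.4]
grip_width: 0.0868
grasp_force: 0.0
```

Run:
```python
from h import *
np.set_printoptions(precision=4,suppress=True)
o=get_obs();print(o['tool_pos'],o['tool_rot'],o['qpos'],o['time_s'])
c=shot('wrist');cv2.imwrite('pics/w1.png',c['color']);print(c['mount'],c['fov_y'],c['k1'],c['cx'],c['cy'])
P=[[.4865,.3195,.051],[.4865,.3195,.081],[.488,.2495,.012],[.5639,.0933,.028]]
print(proj(c,P))
```

```text
[0.4867 0.3194 0.3306] [179.9919   0.0131  31.2247] [-59.1404  13.5599  26.8533  99.5108  -6.5284  68.4866 -89.3052] 3.2
[[-0.0003  0.9559  0.2938  0.083 ]
 [ 1.      0.0001  0.0004  0.0004]
 [ 0.0003  0.2938 -0.9559  0.0195]
 [ 0.      0.      0.      1.    ]] 60.904106953583856 -0.020425158330974805 277.8028105604444 205.9005066796937
[[277.0743 209.7346]
 [276.9805 223.0772]
 [344.7106 233.6352]
 [543.1222 257.0709]]
```

View pics/w1.png

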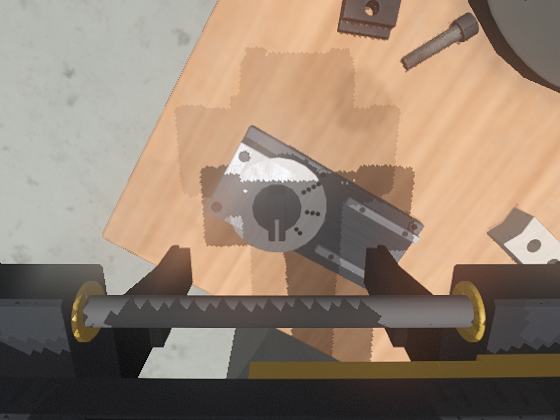

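The wrist view shows the dial at about (278,204) and the pointer line at (277,228) pointing straight down the picture, which is world 211°, the one-dot mark. Dots are at (299,232), (313,212) and (310,187). I'll enlarge this to pin down the centre.

Run:
```python
from h import *
np.set_printoptions(precision=4,suppress=True)
im=cv2.imread('pics/w1.png')[120:300,180:440]
cv2.imwrite('pics/w1c.png',cv2.resize(im,None,fx=3,fy=3,interpolation=cv2.INTER_CUBIC))
c=shot('wrist');t=np.radians(np.arange(0,360,45))
print('pred dial rim',(proj(c,np.c_[.4865+.038*np.cos(t),.3195+.038*np.sin(t),t*0+.051])-[180,120])*3)
```

```text
pred dial rim [[371.5037 143.482 ]
 [254.4561 125.5394]
 [161.127  193.8557]
 [147.9077 302.5518]
 [216.5755 386.4912]
 [325.3786 401.9503]
 [416.116  341.4915]
 [437.5709 235.2732]]
```

View pics/w1c.png

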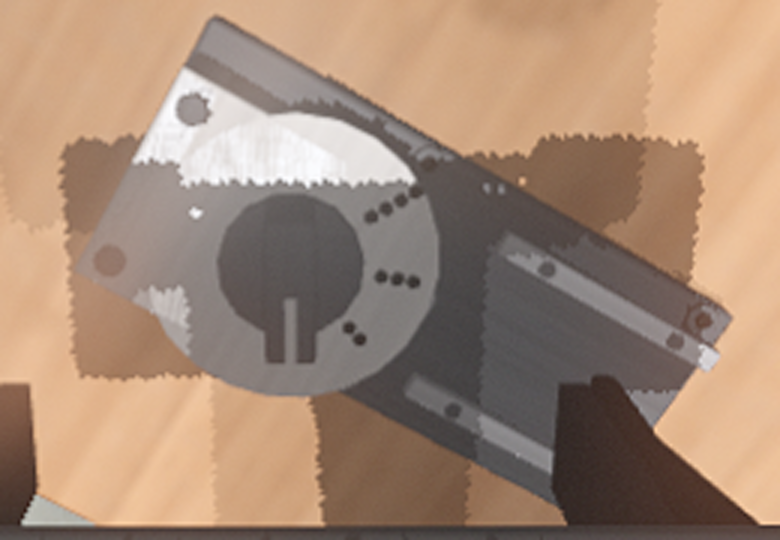

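Run:
```python
from h import *
np.set_printoptions(precision=4,suppress=True)
c=shot('wrist');px=lambda a:(np.array(a,float)+.5)/3-.5+[180,120]
Ti=np.linalg.inv(tcpT(get_obs()))
f=lambda a,z:(np.c_[plane(c,px(a),z),np.ones(len(a))]@Ti.T)[:,:2]*1000
print('bar end tool mm',f([(267,363),(316,363)],.081),'line start',f([(290,298)],.081))
print('dial top/bot/right',f([(295,112),(295,397),(440,258)],.051))
print('disc l/r',f([(218,262),(364,262),(291,193)],.057))
print('dots 3,2,4 centre',f([(398,279),(354,334),(393,205)],.051))
A=plane(c,px([(510,235),(717,357)]),.018);print('rail',A,np.degrees(np.arctan2(*(A[0]-A[1])[[1,0]])))
```

```text
bar end tool mm [[-13.0702  -6.0193]
 [-13.0639   5.3335]] line start [[ 2.8698 -0.6775]]
dial top/bot/right [[ 40.416    0.4458]
 [-35.2893   0.4892]
 [  3.1986  37.3017]]
disc l/r [[  3.9707 -18.6624]
 [  3.9892  17.604 ]
 [ 21.5793  -0.5194]]
dots 3,2,4 centre [[ -2.4197  26.7898]
 [-17.453   15.798 ]
 [ 17.0623  24.978 ]]
rail [[0.5186 0.2667 0.018 ]
 [0.5196 0.1929 0.018 ]] 90.78099805770094
```

Comparing the finger tips with where they should appear shows the wrist view biased about 4 px upward. Allowing for that, the knob is within 1 mm of the TCP axis. I'll descend and grip.

Request:
{"name": "drive_tool", "arguments": {
  "rows": [0.0006, -0.0003, 0.03, 0, 0, 0, 0, 0, 0, 0.03, 0, 0, 0, 0, 0, 0, 0.016, 0, 0, 0, 0, 0, 0, 0.0106, 0, 0, 0, 0, 0, 0, 0, 0, 0, 0, 0],
  "grip_force": 40
}}

```text
time_s: 3.98
tool_pos: [0.4872, 0.3199, 0.2439]
tool_rot: [180.0, 0.0, 31.1]
force: [-0.5, 0.0, 0.8]
grip_width: 0.0471
grasp_force: 0.0
```

Request:
{"name": "drive_tool", "arguments": {
  "rows": [0, 0, 0, 0, 0, 0, -1, 0, 0, 0, 0, 0, 0, -1, 0, 0, 0, 0, 0, 0, -1, 0, 0, 0, 0, 0, 0, -1, 0, 0, 0, 0, 0, 0, -1]
}}

```text
time_s: 4.6
tool_pos: [0.487, 0.3204, 0.2445]
tool_rot: [-180.0, -0.0, 31.1]
force: [-1.3, 1.0, 1.9]
grip_width: 0.0119
grasp_force: 40.0
```

Request:
{"name": "drive_tool", "arguments": {
  "rows": [0, 0, 0, 0, 0, -0.1, -1, 0, 0, 0, 0, 0, -0.1, -1, 0, 0, 0, 0, 0, -0.1, -1, 0, 0, 0, 0, 0, -0.1, -1, 0, 0, 0, 0, 0, -0.1, -1]
}}

```text
time_s: 5.22
tool_pos: [0.487, 0.3204, 0.2445]
tool_rot: [-180.0, -0.0, 59.9]
force: [-1.6, 1.2, 1.6]
grip_width: 0.0118
grasp_force: 40.0
```

Request:
{"name": "drive_tool", "arguments": {
  "rows": [0, 0, 0, 0, 0, -0.1, -1, 0, 0, 0, 0, 0, -0.1, -1, 0, 0, 0, 0, 0, -0.1, -1, 0, 0, 0, 0, 0, -0.1, -1, 0, 0, 0, 0, 0, 0, -1]
}}

```text
time_s: 5.85
tool_pos: [0.4868, 0.3205, 0.2445]
tool_rot: [-180.0, -0.1, 82.6]
force: [-2.4, 1.9, 1.9]
grip_width: 0.0121
grasp_force: 40.0
```

Request:
{"name": "drive_tool", "arguments": {
  "rows": [0, 0, 0, 0, 0, -0.12, -1, 0, 0, 0, 0, 0, -0.12, -1, 0, 0, 0, 0, 0, -0.12, -1, 0, 0, 0, 0, 0, -0.135, -1, 0, 0, 0, 0, 0, 0, -1]
}}

```text
time_s: 6.48
tool_pos: [0.4867, 0.3205, 0.2445]
tool_rot: [-180.0, -0.1, 110.9]
force: [-4.8, 2.5, 5.1]
grip_width: 0.0115
grasp_force: 40.0
```

```bash
python3 -c "
from h import *
o=get_obs();print(o['tool_rot'],o['wrist_torque'],o['force'])"
```

```text
[-1.79967951e+02 -6.84050170e-02  1.10906894e+02] [0.39385216 0.8142928  0.03170255] [-4.84154682  2.47493111  5.10688688]
```

Request:
{"name": "drive_tool", "arguments": {
  "rows": [0, 0, 0, 0, 0, 0, 1, 0, 0, 0, 0, 0, 0, 1, 0, 0, 0, 0, 0, 0, 1, 0, 0, -0.043, 0, 0, 0, 1, 0, 0, -0.043, 0, 0, 0, 1]
}}

```text
time_s: 7.1
tool_pos: [0.4872, 0.3195, 0.3305]
tool_rot: [-179.9, 0.1, 111.0]
force: [1.1, 0.7, 0.7]
grip_width: 0.0539
grasp_force: 0.0
```

Request:
{"name": "drive_tool", "arguments": {
  "rows": [0, 0, -0.05, 0, 0, 0, 1, 0, 0, -0.02, 0, 0, 0, 1]
}}

```text
time_s: 7.35
tool_pos: [0.488, 0.3198, 0.4038]
tool_rot: [179.7, -0.1, 111.0]
force: [0.1, -0.4, -0.9]
grip_width: 0.0735
grasp_force: 0.0
```

Run:
```python
from h import *
np.set_printoptions(precision=4,suppress=True)
o=get_obs();print(o['tool_pos'],o['tool_rot'],o['qpos'],o['time_s'])
c=shot('wrist');np.save('pics/w2T.npy',c['T']);cv2.imwrite('pics/w2.png',c['color'])
im=c['color'][90:300,130:440];cv2.imwrite('pics/w2c.png',cv2.resize(im,None,fx=2.5,fy=2.5,interpolation=cv2.INTER_CUBIC))
```

```text
[0.488  0.3198 0.4038] [179.6956  -0.0754 110.9542] [-48.4162  10.1177  14.2851  93.7506  -2.5618  76.1379 -12.7899] 7.35
```

View pics/w2c.png

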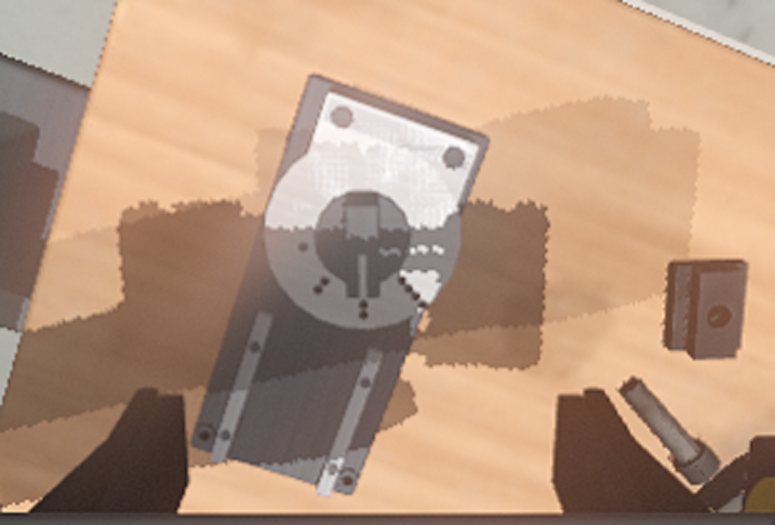

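The pointer now sits on the three-dot mark: in the crop the line at x≈363 points at the dots at (363,309), with one, two and four dots at (302,246), (320,286) and (410,292). The knob is set. Next I'll go over the silver jaw.

Request:
{"name": "drive_tool", "arguments": {
  "rows": [-0.0477, -0.0021, 0.0128, 0, 0, 0, 1, -0.0477, -0.0021, 0.0128, 0, 0, 0, 1, -0.0477, -0.0021, 0.0128, 0, 0, 0, 1, -0.0477, -0.0021, 0.0128, 0, 0, 0, 1, -0.0477, -0.0021, 0.0128, 0, 0, 0, 1]
}}

```text
time_s: 8.02
tool_pos: [0.563, 0.0917, 0.3349]
tool_rot: [-180.0, 0.0, 111.0]
force: [1.5, 0.0, -0.5]
grip_width: 0.0869
grasp_force: 0.0
```

Request:
{"name": "drive_tool", "arguments": {
  "rows": [0, 0, 0, 0, 0, 0.175, 1, 0, 0, 0, 0, 0, 0.175, 1, 0, 0, 0, 0, 0, 0.174, 1, 0, 0, 0, 0, 0, 0, 1]
}}

```text
time_s: 8.52
tool_pos: [0.5628, 0.0933, 0.3352]
tool_rot: [-179.9, 0.1, 81.1]
force: [0.0, -0.2, -0.8]
grip_width: 0.0868
grasp_force: 0.0
```

Run:
```python
from h import *
np.set_printoptions(precision=4,suppress=True)
o=get_obs();print(o['tool_pos'],o['tool_rot'],o['qpos'][6],o['time_s'])
# fixture from w2
c=read_camera('wrist');c2=dict(c);c2['T']=np.load('pics/w2T.npy')
px=lambda a:(np.array(a,float)+.5)/2.5-.5+[130,90]
for b in(0,4):
    off=[0,b];r=plane(c2,px([(218,460),(325,493),(265,316),(375,350)])+off,.018)
    a,e=(r[0]+r[1])/2,(r[2]+r[3])/2
    print(b,'rail mid -60:',a,'+15:',e,np.degrees(np.arctan2(*(e-a)[[1,0]])),'dial',plane(c2,px([(363,235)])+off,.051))
c=shot('wrist');np.save('pics/w3T.npy',c['T']);cv2.imwrite('pics/w3.png',c['color'])
s=shot('side')['color'][105:215,230:350]
a=cv2.resize(s,(480,440),interpolation=cv2.INTER_CUBIC)[:,:300]
m=np.zeros((440,800,3),np.uint8);m[:420,:500]=c['color'][:,30:530];m[:,500:]=a
cv2.imwrite('pics/w3m.png',m)
```

```text
[0.5628 0.0933 0.3352] [-179.9487    0.0511   81.0747] -16.285773836655977 8.525
0 rail mid -60: [0.4926 0.1928 0.018 ] +15: [0.4895 0.2664 0.018 ] 92.40655638978325 dial [[0.4886 0.3214 0.051 ]]
4 rail mid -60: [0.4943 0.188  0.018 ] +15: [0.4911 0.262  0.018 ] 92.46369804273732 dial [[0.49   0.3177 0.051 ]]
```

View pics/w3m.png

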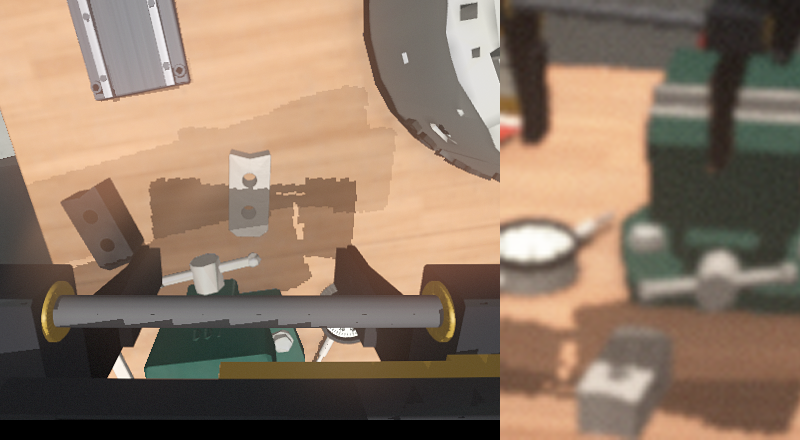

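The mosaic shows the silver jaw upright, columns 229–270 and rows 152–236 (holes at (249,180) and (249,212)), centred under the tool. The vise handle lies behind it, with ends at (165,283) and (257,259). I'll triangulate the handle's height and measure the jaw.

Run:
```python
from h import *
np.set_printoptions(precision=4,suppress=True)
w=shot('wrist');s=shot('side')
for b in(0,4):
    print('handle',tri(w,np.array([(287,259),(195,283)])+[0,b],s,[(266,177),(302.5,172)]))
    cor=plane(w,np.array([(259,153),(300,153),(300,236),(259,236)])+[0,b],.028)
    print(b,'corners',cor,'mean',cor.mean(0))
    h=plane(w,np.array([(279,180),(279,212)])+[0,b],.028);print('holes',h,np.degrees(np.arctan2(*(h[0]-h[1])[[1,0]])))
```

```text
handle [[0.563  0.0431 0.0423 0.0032]
 [0.4841 0.0388 0.0568 0.0076]]
0 corners [[0.5553 0.1331 0.028 ]
 [0.588  0.128  0.028 ]
 [0.5782 0.0566 0.028 ]
 [0.5431 0.0621 0.028 ]] mean [0.5662 0.095  0.028 ]
holes [[0.5678 0.1085 0.028 ]
 [0.5636 0.0811 0.028 ]] 81.18381670789768
handle [[0.5629 0.0383 0.0396 0.0019]
 [0.4835 0.0346 0.0549 0.0059]]
4 corners [[0.5548 0.1299 0.028 ]
 [0.5876 0.1248 0.028 ]
 [0.5777 0.0529 0.028 ]
 [0.5425 0.0584 0.028 ]] mean [0.5656 0.0915 0.028 ]
holes [[0.5673 0.1052 0.028 ]
 [0.563  0.0775 0.028 ]] 81.18390127383245
```

The handle is about 50 mm high and well behind, so the gripper body (78 mm up) clears it. I'll descend on the jaw with the tips 9 mm above the bench.

Request:
{"name": "drive_tool", "arguments": {
  "rows": [0, 0.0018, 0.045, 0, 0, 0, 1, 0, 0, 0.045, 0, 0, 0, 1, 0, 0, 0.035, 0, 0, 0, 1, 0, 0, 0.019, 0, 0, 0, 1, 0, 0, 0, 0, 0, 0, 1],
  "grip_force": 40
}}

```text
time_s: 9.4
tool_pos: [0.5644, 0.0932, 0.1912]
tool_rot: [-179.9, 0.1, 81.0]
force: [0.8, -0.1, 0.8]
grip_width: 0.0871
grasp_force: 0.0
```

Request:
{"name": "drive_tool", "arguments": {
  "rows": [0, 0, 0, 0, 0, 0, -1, 0, 0, 0, 0, 0, 0, -1, 0, 0, 0, 0, 0, 0, -1, 0, 0, 0, 0, 0, 0, -1, 0, 0, 0, 0, 0, 0, -1]
}}

```text
time_s: 10.02
tool_pos: [0.5648, 0.0933, 0.1923]
tool_rot: [180.0, -0.0, 81.0]
force: [-0.7, -0.2, 0.2]
grip_width: 0.0451
grasp_force: 0.0
```

Request:
{"name": "drive_tool", "arguments": {
  "rows": [0, 0, 0, 0, 0, 0, -1, 0, 0, 0, 0, 0, 0, -1, 0, 0, 0, 0, 0, 0, -1, 0, 0, 0, 0, 0, 0, -1]
}}

```text
time_s: 10.52
tool_pos: [0.5642, 0.0934, 0.1921]
tool_rot: [-179.9, 0.0, 81.0]
force: [-4.3, 0.6, 3.7]
grip_width: 0.0334
grasp_force: 39.9
```

Gripped at 33.4 mm. Lifting it and carrying it over the channel.

Request:
{"name": "drive_tool", "arguments": {
  "rows": [0, 0, -0.025, 0, 0, 0, -1, 0, 0, -0.045, 0, 0, 0, -1, 0.0298, -0.0235, 0, 0, 0, 0, -1, 0.0298, -0.0235, 0, 0, 0, 0, -1, 0.0298, -0.0235, 0, 0, 0, 0, -1]
}}

```text
time_s: 11.15
tool_pos: [0.5084, 0.1933, 0.2612]
tool_rot: [180.0, 0.0, 81.0]
force: [0.8, 0.7, -5.2]
grip_width: 0.0335
grasp_force: 39.9
```

Request:
{"name": "drive_tool", "arguments": {
  "rows": [0.0298, -0.0235, 0, 0, 0, 0, -1, 0, 0, 0, 0, 0, -0.092, -1, 0, 0, 0, 0, 0, -0.091, -1, 0, 0, 0, 0, 0, 0, -1, 0, 0, 0, 0, 0, 0, -1]
}}

```text
time_s: 11.78
tool_pos: [0.4906, 0.2254, 0.2616]
tool_rot: [-180.0, 0.0, 91.4]
force: [-0.5, 0.0, -5.2]
grip_width: 0.0337
grasp_force: 39.9
```

Run:
```python
from h import *
o=get_obs();print(o['tool_pos'],o['tool_rot'],o['grip_width'],o['time_s'])
w=shot('wrist');cv2.imwrite('pics/w4.png',w['color'])
t=shot('top');cv2.imwrite('pics/t4.png',t['color'])
c=cv2.resize(w['color'][:300,130:430],(800,800))[:600]
cv2.imwrite('pics/w4c.png',c)
```

```text
[0.4905534  0.22539505 0.26157963] [-1.79994362e+02  1.97301195e-02  9.13793634e+01] 0.0337296519340765 11.775
```

View pics/w4c.png

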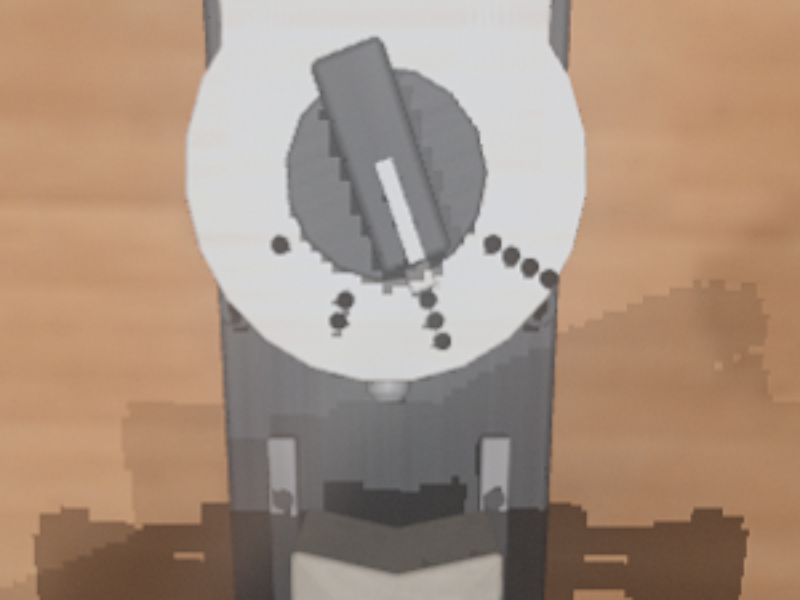

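The pointer is at the three dots. The jaw (292–503, centre 397) lies almost in line with the channel (rails 297–480, plunger at 388), so it needs about 1.5 mm to the left. Correcting and lowering.

Request:
{"name": "drive_tool", "arguments": {
  "rows": [0, -0.0015, 0.02, 0, 0, 0, -1, 0, 0, 0.02, 0, 0, 0, -1, 0, 0, 0.012, 0, 0, 0, -1, 0, 0, 0.003, 0, 0, 0, -1, 0, 0, 0, 0, 0, 0, -1]
}}

```text
time_s: 12.5
tool_pos: [0.4893, 0.2257, 0.2075]
tool_rot: [180.0, -0.0, 91.5]
force: [0.5, -0.0, -5.3]
grip_width: 0.0339
grasp_force: 39.9
```

Request:
{"name": "drive_tool", "arguments": {
  "rows": [0, 0, 0.001, 0, 0, 0, -1, 0, 0, 0, 0, 0, 0, -1, 0, 0, 0.001, 0, 0, 0, -1, 0, 0, 0, 0, 0, 0, -1]
}}

```text
time_s: 13.0
tool_pos: [0.489, 0.2256, 0.2052]
tool_rot: [180.0, -0.0, 91.5]
force: [-0.4, -0.0, -5.0]
grip_width: 0.0338
grasp_force: 39.9
```

Request:
{"name": "drive_tool", "arguments": {
  "rows": [0, 0, 0.001, 0, 0, 0, -1, 0, 0, 0, 0, 0, 0, -1, 0, 0, 0.0005, 0, 0, 0, -1, 0, 0, 0, 0, 0, 0, -1]
}}

```text
time_s: 13.5
tool_pos: [0.4891, 0.2256, 0.2041]
tool_rot: [-180.0, -0.0, 91.5]
force: [-1.3, -1.5, 0.8]
grip_width: 0.0336
grasp_force: 39.9
```

The jaw is on the floor, since the vertical force rose by 6 N. Now sliding it forward.

Request:
{"name": "drive_tool", "arguments": {
  "rows": [0.005, 0, 0, 0, 0, 0, -1, 0.005, 0, 0, 0, 0, 0, -1, 0.005, 0, 0, 0, 0, 0, -1, 0.004, 0, 0, 0, 0, 0, -1, 0, 0, 0, 0, 0, 0, -1]
}}

```text
time_s: 14.12
tool_pos: [0.4894, 0.2432, 0.2041]
tool_rot: [180.0, 0.1, 91.4]
force: [0.0, -8.4, 5.0]
grip_width: 0.0335
grasp_force: 39.9
```

Request:
{"name": "drive_tool", "arguments": {
  "rows": [0.002, 0, 0, 0, 0, 0, -1, 0.002, 0, 0, 0, 0, 0, -1, 0.001, 0, 0, 0, 0, 0, -1, 0, 0, 0, 0, 0, 0, -1]
}}

```text
time_s: 14.62
tool_pos: [0.4894, 0.2469, 0.2041]
tool_rot: [180.0, 0.2, 91.4]
force: [-1.0, -11.4, 6.0]
grip_width: 0.034
grasp_force: 39.9
```

Request:
{"name": "drive_tool", "arguments": {
  "rows": [0.0015, 0, 0, 0, 0, 0, -1, 0.0015, 0, 0, 0, 0, 0, -1, 0, 0, 0, 0, 0, 0, -1]
}}

```text
time_s: 15.0
tool_pos: [0.4893, 0.2496, 0.2041]
tool_rot: [-180.0, 0.3, 91.4]
force: [-0.5, -11.4, 6.9]
grip_width: 0.0337
grasp_force: 39.9
```

Request:
{"name": "drive_tool", "arguments": {
  "rows": [0.0015, 0, 0, 0, 0, 0, -1, 0.0015, 0, 0, 0, 0, 0, -1, 0, 0, 0, 0, 0, 0, -1]
}}

```text
time_s: 15.38
tool_pos: [0.4893, 0.2521, 0.2041]
tool_rot: [-180.0, 0.3, 91.4]
force: [-0.5, -12.9, 7.0]
grip_width: 0.0337
grasp_force: 39.9
```

Request:
{"name": "drive_tool", "arguments": {
  "rows": [0.001, 0, 0, 0, 0, 0, -1, 0.001, 0, 0, 0, 0, 0, -1, 0, 0, 0, 0, 0, 0, -1]
}}

```text
time_s: 15.75
tool_pos: [0.4893, 0.2538, 0.2041]
tool_rot: [-180.0, 0.3, 91.3]
force: [-0.8, -13.2, 9.3]
grip_width: 0.0337
grasp_force: 39.9
```

Request:
{"name": "drive_tool", "arguments": {
  "rows": [0.001, 0, 0, 0, 0, 0, -1, 0, 0, 0, 0, 0, 0, -1]
}}

```text
time_s: 16.0
tool_pos: [0.4893, 0.2546, 0.2041]
tool_rot: [-180.0, 0.4, 91.3]
force: [-0.6, -14.1, 8.3]
grip_width: 0.0337
grasp_force: 39.9
```

Request:
{"name": "drive_tool", "arguments": {
  "rows": [0.001, 0, 0, 0, 0, 0, -1, 0, 0, 0, 0, 0, 0, -1]
}}

```text
time_s: 16.25
tool_pos: [0.4893, 0.2554, 0.2041]
tool_rot: [-180.0, 0.4, 91.3]
force: [-1.3, -14.6, 9.2]
grip_width: 0.0335
grasp_force: 39.9
```

Request:
{"name": "drive_tool", "arguments": {
  "rows": [0.001, 0, 0, 0, 0, 0, -1, 0, 0, 0, 0, 0, 0, -1]
}}

```text
time_s: 16.5
tool_pos: [0.4894, 0.2557, 0.2041]
tool_rot: [-179.9, 0.4, 91.3]
force: [-2.2, -16.4, 10.7]
grip_width: 0.0335
grasp_force: 39.9
```

Request:
{"name": "drive_tool", "arguments": {
  "rows": [0.001, 0, 0, 0, 0, 0, -1, 0, 0, 0, 0, 0, 0, -1]
}}

```text
time_s: 16.75
tool_pos: [0.4894, 0.256, 0.2041]
tool_rot: [-179.9, 0.5, 91.3]
force: [-2.1, -17.9, 12.3]
grip_width: 0.034
grasp_force: 39.9
```

Request:
{"name": "drive_tool", "arguments": {
  "rows": [0.001, 0, 0, 0, 0, 0, -1, 0, 0, 0, 0, 0, 0, -1]
}}

```text
time_s: 17.0
tool_pos: [0.4895, 0.2562, 0.2041]
tool_rot: [-179.9, 0.6, 91.3]
force: [-1.9, -19.6, 13.4]
grip_width: 0.0335
grasp_force: 39.9
```

The jaw is at the stop: each 1 mm commanded now gives only about 0.2 mm, and the force is climbing. The tool has tipped back 0.6°, so I'll take that out, which also adds a little push.

Request:
{"name": "drive_tool", "arguments": {
  "rows": [0, 0, 0, 0, 0.005, 0, -1, 0, 0, 0, 0, 0, 0, -1]
}}

```text
time_s: 17.25
tool_pos: [0.4896, 0.2555, 0.2041]
tool_rot: [-179.9, 0.3, 91.2]
force: [-1.8, -20.9, 14.1]
grip_width: 0.0332
grasp_force: 39.9
```

Request:
{"name": "drive_tool", "arguments": {
  "rows": [0, 0, 0, 0, 0.004, 0, -1, 0, 0, 0, 0, 0, 0, -1]
}}

```text
time_s: 17.5
tool_pos: [0.4896, 0.2551, 0.204]
tool_rot: [-179.8, 0.2, 91.2]
force: [-3.0, -22.2, 14.2]
grip_width: 0.0338
grasp_force: 39.9
```

Run:
```python
from h import *
o=get_obs();print(o['tool_pos'],o['tool_rot'],o['force'],o['wrist_torque'])
w=shot('wrist')['color'];s=shot('side')['color']
m=np.zeros((560,800,3),np.uint8)
m[:560,:400]=cv2.resize(w[60:340,180:380],(400,560),interpolation=cv2.INTER_CUBIC)
m[:560,400:]=cv2.resize(s[170:310,240:340],(400,560),interpolation=cv2.INTER_CUBIC)
cv2.imwrite('pics/f.png',m)
```

```text
[0.48961544 0.255052   0.20404798] [-1.79845918e+02  1.67031752e-01  9.12230041e+01] [ -2.99479368 -22.16563896  14.24481548] [-5.14749257  0.74662556  0.15750895]
```

View pics/f.png

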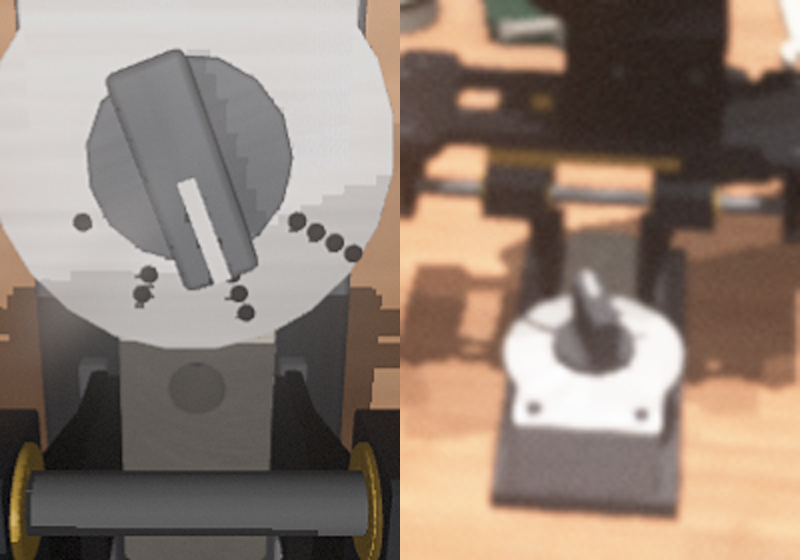

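The final view shows the pointer still at three dots and the jaw straight between the rails with its end under the dial. The 29.5 mm of travel matches the 28.6 mm expected. I'll press slightly more, hold, and hand in.

Request:
{"name": "drive_tool", "arguments": {
  "rows": [0.001, 0, 0, 0, 0, 0, -1, 0.001, 0, 0, 0, 0, 0, -1, 0, 0, 0, 0, 0, 0, -1, 0, 0, 0, 0, 0, 0, -1]
}}

```text
time_s: 18.1
tool_pos: [0.4898, 0.2555, 0.204]
tool_rot: [-179.8, 0.3, 91.2]
force: [-3.3, -26.5, 17.6]
grip_width: 0.0336
grasp_force: 39.9
```

```bash
python3 -c "
from cell import *
print(sign_off())"
```

```text
the job is handed in; nothing more can be done
None
```

The job is handed in at 18.1 s: the knob is clicked in at three dots, and the lower (silver) jaw lies in the channel, still gripped and pressed against the stop screw with about 26 N total push; the taller jaw was not touched.

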